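# Gang up stretcher bars in the studio jig and torque the jaw lock

### The job

Make up the row of stretcher bars in the clamping jig: first lift the leftover offcut out of the bed into the cardboard tray, then lay every bar from the table flat in the bed, lengthways, side by side, each with its end hard against the end fence and the row closed up hard against the side fence with no gaps, and push the sliding jaw up snug against the last bar (slide the jaw back first if you need room). Then tighten the jaw's lock nut with the click wrench that sits on it, turning clockwise seen from above until the nut is tight and the handle gives at its set torque; stop pushing as soon as it gives, and leave the wrench where it stands. Leave the paint tub, the bottle and the paint tube where they are.

Things in the scene. Friction and masses are not known exactly. Their poses are not given: they have to be found in the camera images.
- bar1: one of 2 to 4 like pine stretcher-bar blanks (absent ones read None), a rectangular bar 120 long x 36 wide x 20 mm thick, about 60 g, lying flat on the table to the right of the jig; origin at its centre, x along its length, y across its width, z through its thickness; all faces plain, either face may be up and either end forward
- bar2: one of 2 to 4 like pine stretcher-bar blanks (absent ones read None), a rectangular bar 120 long x 36 wide x 20 mm thick, about 60 g, lying flat on the table to the right of the jig; origin at its centre, x along its length, y across its width, z through its thickness; all faces plain, either face may be up and either end forward
- bar3: one of 2 to 4 like pine stretcher-bar blanks (absent ones read None), a rectangular bar 120 long x 36 wide x 20 mm thick, about 60 g, lying flat on the table to the right of the jig; origin at its centre, x along its length, y across its width, z through its thickness; all faces plain, either face may be up and either end forward
- bar4: one of 2 to 4 like pine stretcher-bar blanks (absent ones read None), a rectangular bar 120 long x 36 wide x 20 mm thick, about 60 g, lying flat on the table to the right of the jig; origin at its centre, x along its length, y across its width, z through its thickness; all faces plain, either face may be up and either end forward
- offcut: short pine offcut of the same bar, 65 long x 36 wide x 20 mm thick, 35 g, lying in the jig bed at the start; origin at its centre, x along its length, z through its thickness
- tray_in (a point): centre of the inner floor (5 mm above the table) of the fixed open cardboard tray to the left of the jig; inside 150 (x) x 110 (y) mm, walls 5 mm, rim 45 mm above the table
- jig: fixed plywood clamping jig, base 200 x 395 x 12 mm, with an end fence (far side) and a side fence (right side), both 25 mm high and 25 mm thick. The base goes, in the corner's axes, from x = -170 to +30 and from y = -25 to +370 mm
- corner (a point): inner corner of the jig's fences at bed level (12 mm above the table). x along the side fence, away from the robot; y along the end fence towards the jaw; z up. End fence face: x = 0, from y = 0 to 150 mm; side fence face: y = 0, from x = -165 to 0. A bar pushed home has its centre at x = -60, z = 10, the first at y = 18, the next at 54, 90, 126 mm
- jaw (a joint): sliding jaw: clear gap in m between the side fence's face and the jaw's face, 0 to 0.215; it slides along the corner's y with 4 N of friction and stays where it is left
- jaw_face (a point): middle of the jaw's pressing face at bed level, axes as the corner's; the face goes from x = -50 to +60 mm here and is 25 mm high, the jaw bar is 30 mm thick (to y = +30)
- jaw_knob (a point): on the axis of the upright round black knob on the jaw bar's robot-side end, for sliding the jaw: 22 mm in diameter, from 25 to 53 mm above the bed; this point is 42 mm above the bed
- nut (a point): axis of the jaw's lock nut, at the height of the wrench (44 mm above the bed), 60 mm behind the jaw's face; the wrench head on it is 33 mm in diameter and ends 9 mm above this point
- wrench (a joint): angle (rad) of wrench and nut, clockwise from above, 0 to 1.15: starts at 0.05 to 0.4, turns with 0.25 N m of friction, stays where left, hard tight at 1.15. Seen from above the handle points, at 0, 2.6 rad counter-clockwise from the corner's x axis, and at 1.15 roughly along its +y
- handle (a joint): the wrench's breakaway joint (rad), on a vertical pin 30 mm out from the nut's axis: 0 until its torque reaches 1.2 N m (about 10 N square to the handle at the grip point), then the handle turns clockwise on the head at only slightly rising force, up to a stop at 0.32; springs back to 0 when let go. Clearly given above 0.06; over 0.24 is too far
- grip (a point): point on the axis of the wrench's level black grip, 155 mm from the nut's axis and 56 mm above the table; frame's x along the handle away from the nut. The grip is 25 mm in diameter, from 50 mm nearer the nut to 45 mm farther out; the steel shank before it is 16 mm thick. Under it are only the 12 mm base or the table
- paint_tub: open yellow plastic tub, 80 mm across and 100 high, a bystander; origin under its centre
- varnish: amber bottle, 60 mm across and 150 high, a bystander; origin under its centre
- paint_tube: lying metal paint tube about 120 x 34 x 22 mm, a bystander; origin under its centre
There are look-alikes about, which are no part of the job. What is shaped like the offcut but blue is not meant.

How it is judged (in metres and radians):
On the way, in this order (a step that is already met when the one before it is completed fails the run):
1. the offcut is in the tray, every bar lies flat in the bed, ends against the end fence, row closed up to the side fence, and the jaw is snug against the row (x of bar1 in the frame of corner between -0.0625 and -0.0575 m and z of bar1 in the frame of corner between 0.007 and 0.0135 m and y of each of bar1, bar2, bar3, bar4 in the frame of corner above 0 m and y of each of bar1, bar2, bar3, bar4 in the frame of jaw_face below 0 m and angle between the z axis of each of bar1, bar2, bar3, bar4 and the z axis of corner, either way round below 0.06 rad and angle between the x axis of each of bar1, bar2, bar3, bar4 and the x axis of corner, either way round below 0.04 rad and x of bar2 in the frame of corner between -0.0625 and -0.0575 m and z of bar2 in the frame of corner between 0.007 and 0.0135 m and x of bar3 in the frame of corner between -0.0625 and -0.0575 m and z of bar3 in the frame of corner between 0.007 and 0.0135 m and x of bar4 in the frame of corner between -0.0625 and -0.0575 m and z of bar4 in the frame of corner between 0.007 and 0.0135 m and (value of joint jaw below 0.0035 m or y of bar1 in the frame of corner between 0.0145 and 0.0215 m or y of bar2 in the frame of corner between 0.0145 and 0.0215 m or y of bar3 in the frame of corner between 0.0145 and 0.0215 m or y of bar4 in the frame of corner between 0.0145 and 0.0215 m) and (value of joint jaw below 0.0395 m or y of bar1 in the frame of corner between 0.0505 and 0.0575 m or y of bar2 in the frame of corner between 0.0505 and 0.0575 m or y of bar3 in the frame of corner between 0.0505 and 0.0575 m or y of bar4 in the frame of corner between 0.0505 and 0.0575 m) and (value of joint jaw below 0.0755 m or y of bar1 in the frame of corner between 0.0865 and 0.0935 m or y of bar2 in the frame of corner between 0.0865 and 0.0935 m or y of bar3 in the frame of corner between 0.0865 and 0.0935 m or y of bar4 in the frame of corner between 0.0865 and 0.0935 m) and (value of joint jaw below 0.1115 m or y of bar1 in the frame of corner between 0.1225 and 0.1295 m or y of bar2 in the frame of corner between 0.1225 and 0.1295 m or y of bar3 in the frame of corner between 0.1225 and 0.1295 m or y of bar4 in the frame of corner between 0.1225 and 0.1295 m) and value of joint jaw below 0.1475 m and x of offcut in the frame of tray_in between -0.075 and 0.075 m and y of offcut in the frame of tray_in between -0.055 and 0.055 m and z of offcut in the frame of tray_in between 0 and 0.04 m), for 0.2 s.
2. with the row so clamped, the nut is tight and the wrench handle gives (x of bar1 in the frame of corner between -0.0625 and -0.0575 m and z of bar1 in the frame of corner between 0.007 and 0.0135 m and y of each of bar1, bar2, bar3, bar4 in the frame of corner above 0 m and y of each of bar1, bar2, bar3, bar4 in the frame of jaw_face below 0 m and angle between the z axis of each of bar1, bar2, bar3, bar4 and the z axis of corner, either way round below 0.06 rad and angle between the x axis of each of bar1, bar2, bar3, bar4 and the x axis of corner, either way round below 0.04 rad and x of bar2 in the frame of corner between -0.0625 and -0.0575 m and z of bar2 in the frame of corner between 0.007 and 0.0135 m and x of bar3 in the frame of corner between -0.0625 and -0.0575 m and z of bar3 in the frame of corner between 0.007 and 0.0135 m and x of bar4 in the frame of corner between -0.0625 and -0.0575 m and z of bar4 in the frame of corner between 0.007 and 0.0135 m and (value of joint jaw below 0.0035 m or y of bar1 in the frame of corner between 0.0145 and 0.0215 m or y of bar2 in the frame of corner between 0.0145 and 0.0215 m or y of bar3 in the frame of corner between 0.0145 and 0.0215 m or y of bar4 in the frame of corner between 0.0145 and 0.0215 m) and (value of joint jaw below 0.0395 m or y of bar1 in the frame of corner between 0.0505 and 0.0575 m or y of bar2 in the frame of corner between 0.0505 and 0.0575 m or y of bar3 in the frame of corner between 0.0505 and 0.0575 m or y of bar4 in the frame of corner between 0.0505 and 0.0575 m) and (value of joint jaw below 0.0755 m or y of bar1 in the frame of corner between 0.0865 and 0.0935 m or y of bar2 in the frame of corner between 0.0865 and 0.0935 m or y of bar3 in the frame of corner between 0.0865 and 0.0935 m or y of bar4 in the frame of corner between 0.0865 and 0.0935 m) and (value of joint jaw below 0.1115 m or y of bar1 in the frame of corner between 0.1225 and 0.1295 m or y of bar2 in the frame of corner between 0.1225 and 0.1295 m or y of bar3 in the frame of corner between 0.1225 and 0.1295 m or y of bar4 in the frame of corner between 0.1225 and 0.1295 m) and value of joint jaw below 0.1475 m and value of joint wrench above 1.1 rad and value of joint handle above 0.06 rad), for 0.05 s.
At the end, for the whole second after the job is handed in: Offcut in the tray; every bar flat in the bed, end within 2.5 mm of the end fence, square to 0.04 rad, row closed up to the side fence (each bar within 3.5 mm of its place), jaw closed on it (within 3.5 mm of the row's width); wrench within 0.05 rad of tight, handle sprung back; all at rest (all of step 1 and value of joint wrench above 1.1 rad and value of joint handle below 0.03 rad and linear speed of each of bar1, bar2, bar3, bar4, offcut below 0.02 m/s); the robot touches nothing.
It fails at once if the wrench is pushed on well past the click (the handle over 0.24 rad) (value of joint handle above 0.24 rad).
It fails at once if the paint tub, the bottle or the paint tube is moved by more than 2 cm (distance of any of paint_tub, varnish, paint_tube from where it was at the start of the episode above 0.02 m).
Of bar1, bar2, bar3, bar4 only 2 to 4 are there at a start; the rules pass over those that are not, and their reading is None.
At some moment in a run one of bar1, bar2, bar3, bar4, offcut may be knocked a few centimetres aside while the robot is not near it.
Once in a run the grip may slacken for a moment while it holds something.
It also fails if it takes over 210 s, if anything falls off the work surface, if the arm or the gripper's body presses on something with over 40 N, if the wrist force passes 120 N, or if a joint passes its speed limit or range.

### The arm

A 6-joint arm with a two-finger parallel gripper is mounted at the origin on the work surface. World frame = base frame: x ahead of the robot, y to its left, z up, the work surface at z = 0. Lengths are in mm, angles in rad, forces in N, time in s.
With the tool pointing down it reaches from about 250 to 775 mm from the base axis. Payload 8.9 kg.
Tool frame: the origin (TCP) lies midway between the tips of the shut fingers; the grasp point (between the pads) lies 19 mm behind it; z points along the fingers, y is the line along which they close (so a half turn about z gives the same grasp; the last joint's range is limited). The gripper opens to 85 mm and grips with 20 to 120 N. Pads are 22 mm wide; open, the fingers measure 114 mm over their backs; the gripper's body (76 mm by 85 mm) begins 54 mm behind the grasp point. The pads swing forward as they close: fully open they stand 13 mm farther back than shut.
Start: joints at [1.085, 0.291, -0.153, 1.127, 0, 1.431], TCP at [178.436, 493.745, 231.305] pointing down, gripper open.
Joint ranges: [-2.52, 2.52], [-0.91, 1.74], [-1.3, 1.37], [-1.96, 2.02], [-1.52, 1.47], [-3.14, 3.14]. Speed limits (rad/s): [2.22, 2.22, 2.79, 3.14, 3.14, 3.14].

### API

Orientations are given as a 3x3 rotation matrix whose columns are the frame's x, y, z axes.
In Python, from cell import env, camera gives the robot as it stands.
- The arm moves only by the tool move_arm, never from a script. Its arguments are lists of equal length, an entry for each row: "delta_pos": the shift along the world's x, y, z in m, a list of three; "rot": the turn, a rotation vector about the world's x, y, z in rad, a list of three; "claw": the opening, from 0 (shut) to 1 (fully open). In form: {"delta_pos": [[x, y, z], ...], "rot": [[wx, wy, wz], ...], "claw": [claw, ...]}. A call has 1 to 5 rows; each row is the pose to reach, as a shift and turn from the pose commanded when the call began; what a row does not reach only later rows make up. A row lasts 1/10 s, in which the tool goes at most 50 mm and 8.59 degrees, less where a joint would pass 70% of its speed; a pose out of reach is approached as far as the arm can. A call with a gripper value outside its range is refused whole. The fingers move at their own pace and stop on an object; the grip force is fixed at half the most. Time passes only in rows, so rows that repeat a pose let the fingers close. It gives the time, the measured TCP pose, the force, the opening and the grip force at its end, in the units of the state.
- env.observe(): the state, without advancing time (a new reading comes with each control period).
- camera(name): name is "side" or "top" or "wrist"; returns a dict with "frame" (420x560x3 uint8, red, green, blue), "z_map" (420x560 float32, mm along the optical axis (not along the pixel's ray), 0 where there is no reading), "fx", "fy", "cx", "cy" (pixels), "k1" (the pictures are not rectified: a ray, as slopes to the right and down, at radius r is drawn at 1 + k1 r^2 times it, then the intrinsics apply), "rvec" (rotation vector, rad) and "tvec" (3), from world to camera coordinates, as OpenCV has them. Camera axes: x right, y down, z forward; pixel columns grow to the right and rows downward; lengths in mm; the calibration is good to about 2 mm. A picture is of the moment at which its call begins.
- env.sign_off(): hands the job in; it is judged then, once.
The state is a dict: "time": time; "qpos": joint angles; "joint_velocities": joint speeds; "joint_efforts": joint torques, N m; "tcp_pos": TCP position; "orientation": TCP orientation; "contact_force": force on the tool from outside, world axes, zero at the start; "ft_torque": the same for the moment, N m; "finger_gap": finger opening in mm; "grasp_force": force on a finger pad.
Only numpy, scipy, OpenCV 4.12 (cv2) and the standard library are available. Lean on these libraries where they do the work, as an engineer would, in place of code of your own. Each camera call takes 0.05 s, during which the arm holds its last target. There are 200 camera calls.

## Working session

There is one attempt and no reset: what is moved stays moved. The work goes in short steps, Python scripts to look and compute and a tool call to move; the robot and the scene stay as the last step left them, time stands still between calls to the robot, and variables do not carry over. Pictures are saved under pics/ and viewed, at most 14 in all, crops included, and the job is handed in when it is done.

Besides the shell and the picture viewer there is one more tool, called after "Request:" by a JSON object that holds its "op" and its "data", one argument or row to a line. move_arm: Moves the arm, as the interface text tells. Its arguments: {"type":"object","properties":{"delta_pos":{"type":"array"},"rot":{"type":"array"},"claw":{"type":"array"}},"required":["delta_pos","rot","claw"]}

```bash
ls; mkdir -p pics; cat > h.py <<'E'
import numpy as np, cv2
from cell import env, camera
def K(c): return np.array([[c['fx'],0,c['cx']],[0,c['fy'],c['cy']],[0,0,1.]])
def ray(c,px):
    px=np.atleast_2d(np.array(px,float)); d=np.c_[(px[:,0]-c['cx'])/c['fx'],(px[:,1]-c['cy'])/c['fy']]
    u=d.copy()
    for _ in range(20): u=d/(1+c['k1']*(u**2).sum(1,keepdims=True))
    R=cv2.Rodrigues(np.array(c['rvec'],float))[0]; t=np.array(c['tvec'],float).ravel()
    return -R.T@t, np.c_[u,np.ones(len(u))]@R
def onplane(c,px,z):
    o,d=ray(c,px); return o+d*((z-o[2])/d[:,2])[:,None]
def cloud(c):
    h,w=c['z_map'].shape; v,u=np.mgrid[:h,:w]
    o,d=ray(c,np.c_[u.ravel(),v.ravel()]); P=o+d*c['z_map'].reshape(-1,1); P[c['z_map'].ravel()==0]=np.nan
    return P.reshape(h,w,3)
def proj(c,P):
    R=cv2.Rodrigues(np.array(c['rvec'],float))[0]; q=np.atleast_2d(P)@R.T+np.array(c['tvec'],float).ravel()
    s=q[:,:2]/q[:,2:]; s=s*(1+c['k1']*(s**2).sum(1,keepdims=True)); return s*[c['fx'],c['fy']]+[c['cx'],c['cy']]
def save(c,name): cv2.imwrite('pics/'+name,cv2.cvtColor(c['frame'],cv2.COLOR_RGB2BGR))
E
python3 - <<'E'
from h import *
import pickle
for n in ['top','side']:
    c=camera(n); save(c,n+'0.png'); pickle.dump(c,open(n+'0.pkl','wb')); print(n,c['fx'],c['k1'],ray(c,[280,210]))
print(env.observe())
E
```

```text
pics
top 532.5040083320978 -0.11589782635918693 (array([ 425.69062325,    8.95185544, 1464.51675421]), array([[ 0.10399203,  0.00696834, -0.99464004]]))
side 490.19707335426995 -0.11033480980759058 (array([ 470.44368904, -912.30875836, 1109.50962196]), array([[ 0.04646327,  0.6730158 , -0.73825754]]))
{'time': 0.1, 'qpos': array([ 1.08469768e+00,  2.91222795e-01, -1.54050433e-01,  1.12669486e+00,
       -2.11299204e-05,  1.43149399e+00]), 'joint_velocities': array([ 0.00035916, -0.00090842,  0.00173085, -0.00163199,  0.00035074,
       -0.00090495]), 'joint_efforts': array([ 1.82351807e-03, -5.37977386e+01,  3.31918037e+01,  9.24049469e-03,
       -2.25392637e-04,  2.61413794e-05]), 'tcp_pos': array([178.25951393, 493.3932727 , 230.79048365]), 'orientation': array([[-9.40466397e-01,  3.39886271e-01, -5.28738644e-04],
       [ 3.39886652e-01,  9.40465826e-01, -1.04589372e-03],
       [ 1.41775710e-04, -1.16333910e-03, -9.99999313e-01]]), 'contact_force': array([-1.41512079, -0.31530231, -0.40541266]), 'ft_torque': array([-0.02404969,  0.00912203,  0.02471116]), 'grasp_force': 0.0, 'finger_gap': 85.24710500501857}
```

View pics/top0.png

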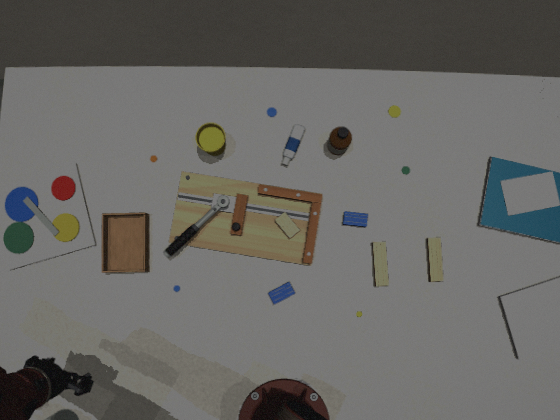

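View pics/side0.png

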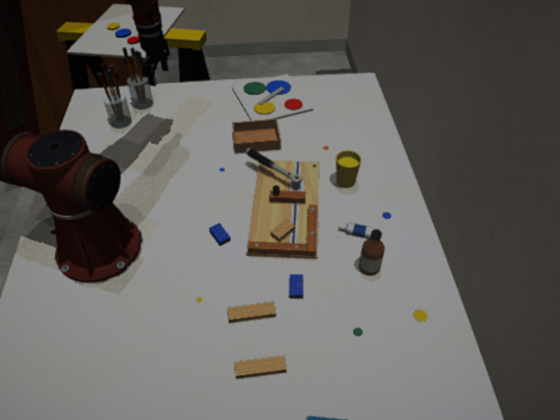

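The top view shows two pine bars at (380,264) and (435,260). The pine offcut is at (287,225) in the bed; the blue blocks at (355,219) and (281,293) are look-alikes, so the pine-coloured one is meant. The tray is at (126,243), the wrench head at (222,202) with its grip near (182,240), and the knob at (236,227).

```bash
python3 - <<'E'
from h import *
import pickle
c=pickle.load(open('top0.pkl','rb'))
f=c['frame']; crop=cv2.resize(f[160:300,95:455],None,fx=2.2,fy=2.2,interpolation=cv2.INTER_CUBIC)
crop=np.clip(crop*1.5,0,255).astype(np.uint8)
cv2.imwrite('pics/crop0.png',cv2.cvtColor(crop,cv2.COLOR_RGB2BGR))
hsv=cv2.cvtColor(f,cv2.COLOR_RGB2HSV); P=cloud(c)
for u,v in [(380,264),(435,260),(287,225),(250,245),(222,202),(182,240),(236,227),(126,243),(240,205),(290,190),(313,230),(340,300)]: print((u,v),P[v,u].round(),hsv[v,u])
# pine bars
m=((hsv[...,0]>12)&(hsv[...,0]<35)&(hsv[...,1]>60)).astype(np.uint8)
for r in [(365,235,395,295),(422,230,450,290)]:
    q=np.zeros_like(m); q[r[1]:r[3],r[0]:r[2]]=m[r[1]:r[3],r[0]:r[2]]
    cs=max(cv2.findContours(q,0,1)[0],key=cv2.contourArea)
    w=onplane(c,cs[:,0],20)[:,:2].astype(np.float32); print('bar',cv2.minAreaRect(w))
E
```

```text
(380, 264) [ 434. -254.   23.] [ 29  56 123]
(435, 260) [ 447. -406.   23.] [ 27  62 119]
(287, 225) [535.  -1.  33.] [ 30  55 121]
(250, 245) [480.  99.  12.] [ 24  77 120]
(222, 202) [591. 173.  65.] [105   8  62]
(182, 240) [487. 274.  75.] [ 0 36 28]
(236, 227) [525. 134.  66.] [30 15 35]
(126, 243) [479. 443.   4.] [ 15 109 105]
(240, 205) [587. 128.  30.] [ 12 146  96]
(290, 190) [629.  -7.  45.] [ 12 139  97]
(313, 230) [523. -71.  35.] [ 13 144 101]
(340, 300) [ 335. -149.    2.] [ 20   6 124]
bar ((403.38421630859375, -267.30694580078125), (51.91449737548828, 12.263352394104004), 4.9849395751953125)
bar ((448.0188293457031, -404.52581787109375), (117.41942596435547, 39.081905364990234), 2.933671474456787)
```

View pics/crop0.png

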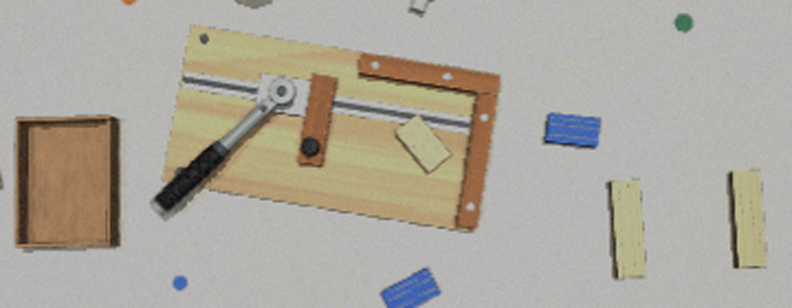

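The crop confirms it: the plain pine block in the bed at top-image (287,225) is the offcut. The two blue ridged blocks lie outside the jig.

```bash
cat >> h.py <<'E'
def rect(P):
    (x,y),(a,b),t=cv2.minAreaRect(np.asarray(P,np.float32)[:,:2])
    if a<b: a,b,t=b,a,t+90
    return np.round([x,y,a,b,(t+90)%180-90],1)
def region(c,xy0,xy1,m):
    P=cloud(c); return m&(P[...,0]>xy0[0])&(P[...,0]<xy1[0])&(P[...,1]>xy0[1])&(P[...,1]<xy1[1])
def big(m):
    n,l,s,_=cv2.connectedComponentsWithStats(m.astype(np.uint8)); return l==1+np.argmax(s[1:,4])
def edge(c,m,z):
    cs=max(cv2.findContours(m.astype(np.uint8),0,1)[0],key=cv2.contourArea)[:,0]; return onplane(c,cs,z)
E
python3 - <<'E'
from h import *
import pickle
for n in ['top','side']:
    c=pickle.load(open(n+'0.pkl','rb'))
    hsv=cv2.cvtColor(c['frame'],cv2.COLOR_RGB2HSV).astype(int); H,S,V=[hsv[...,i] for i in range(3)]
    pine=(H>8)&(H<40)&(S>35)
    for nm,a,b in [('bar',(350,-310),(520,-200)),('bar',(350,-460),(540,-350))]:
        m=big(region(c,a,b,pine)); print(n,nm,rect(edge(c,m,20)),m.sum())
    P=cloud(c)
    m=big(region(c,(470,-50),(590,60),(P[...,2]>25)&(P[...,2]<40))); print(n,'off',rect(edge(c,m,32)))
    fen=(H>5)&(H<18)&(S>115)
    m=big(region(c,(440,-110),(700,95),fen)); print(n,'fence',rect(edge(c,m,37))); E_=edge(c,m,37)
    print(cv2.boxPoints(cv2.minAreaRect(E_[:,:2].astype(np.float32))).round(1).tolist())
    m=big(region(c,(470,100),(700,160),fen)); print(n,'jaw',rect(edge(c,m,37)))
    m=region(c,(350,350),(620,530),(P[...,2]>30)&(P[...,2]<60)); print(n,'tray',rect(edge(c,big(m),45)))
    m=region(c,(480,100),(560,165),(V<60)&(P[...,2]>55)); print(n,'knob',P[m].mean(0).round(1),m.sum())
    m=big(region(c,(400,190),(620,330),(V<60)&(P[...,2]>45))); print(n,'grip',rect(P[m]),P[m].mean(0))
    m=region(c,(540,140),(640,215),(P[...,2]>55)&(P[...,2]<80)); print(n,'head',P[m].mean(0).round(1),m.sum())
E
```

```text
Traceback (most recent call last):
  File "h.py", line 21, in rect
    (x,y),(a,b),t=cv2.minAreaRect(np.asarray(P,np.float32)[:,:2])
                  ~~~~~~~~~~~~~~~^^^^^^^^^^^^^^^^^^^^^^^^^^^^^^^^
cv2.error: OpenCV(4.12.0) /io/opencv/modules/imgproc/src/convhull.cpp:143: error: (-215:Assertion failed) total >= 0 && (depth == CV_32F || depth == CV_32S) in function 'convexHull'
```

```bash
sed -i 's/np.asarray(P,np.float32)\[:,:2\]/np.ascontiguousarray(np.asarray(P,np.float32)[:,:2])/' h.py
cat > m.py <<'E'
from h import *
import pickle
for n in ['top','side']:
    c=pickle.load(open(n+'0.pkl','rb'))
    hsv=cv2.cvtColor(c['frame'],cv2.COLOR_RGB2HSV).astype(int); H,S,V=[hsv[...,i] for i in range(3)]
    pine=(H>8)&(H<40)&(S>35)
    for nm,a,b in [('bar',(350,-310),(520,-200)),('bar',(350,-460),(540,-350))]:
        m=big(region(c,a,b,pine)); print(n,nm,rect(edge(c,m,20)),m.sum())
    P=cloud(c)
    m=big(region(c,(470,-50),(590,60),(P[...,2]>25)&(P[...,2]<40))); print(n,'off',rect(edge(c,m,32)))
    fen=(H>5)&(H<18)&(S>115)
    m=big(region(c,(440,-110),(700,95),fen)); print(n,'fence',rect(edge(c,m,37))); E_=edge(c,m,37)
    print(cv2.boxPoints(cv2.minAreaRect(np.ascontiguousarray(E_[:,:2]).astype(np.float32))).round(1).tolist())
    m=big(region(c,(470,100),(700,160),fen)); print(n,'jaw',rect(edge(c,m,37)))
    m=region(c,(350,350),(620,530),(P[...,2]>30)&(P[...,2]<60)); print(n,'tray',rect(edge(c,big(m),45)))
    m=region(c,(480,100),(560,165),(V<60)&(P[...,2]>55)); print(n,'knob',P[m].mean(0).round(1),m.sum())
    m=big(region(c,(400,190),(620,330),(V<60)&(P[...,2]>45))); print(n,'grip',rect(P[m]),P[m].mean(0))
    m=region(c,(540,140),(640,215),(P[...,2]>55)&(P[...,2]<80)); print(n,'head',P[m].mean(0).round(1),m.sum())
E
python3 m.py
```

```text
top bar [ 435.1 -253.6  119.7   40.7    4.5] 640
top bar [ 449.2 -404.5  120.2   41.7    3.3] 642
top off [536.1  -1.4  64.7  36.3  40.8]
top fence [542.    5.8 184.  173.3  -8.2]
[[438.6000061035156, -66.9000015258789], [620.7000122070312, -93.0999984741211], [645.4000244140625, 78.4000015258789], [463.29998779296875, 104.5999984741211]]
top jaw [562.1 130.2 109.3  29.8  -8.2]
top tray [480.  438.5 159.4 123.7   2.5]
top knob [527.1 134.4  63.3] 54
top grip [490.3 275.7 108.2  25.1 -46.4] [488.77956646 276.12344731  64.90805101]
top head [580.4 182.8  63.1] 223
side bar [ 438.8 -261.3  121.2   46.2    3.9] 744
side bar [ 452.4 -411.8  121.4   45.3    3. ] 917
side off [539.6  -3.7  69.1  41.1  42.1]
side fence [541.1  -8.2 194.3 188.   82.6]
[[435.29998779296875, -92.4000015258789], [621.7999877929688, -116.5999984741211], [646.9000244140625, 76.0], [460.3999938964844, 100.30000305175781]]
side jaw [562.7 113.1 109.8  67.4  -6.6]
side tray [484.  427.8 160.4 138.1   2.6]
side knob [529.8 129.4  64. ] 32
side grip [491.2 273.2 113.5  21.2 -46.8] [489.18206507 272.75410843  64.22622725]
side head [582.5 181.   63.5] 152
```

Request:
{"op": "move_arm", "data": {
  "delta_pos": [
    [0.028,-0.038,-0.005],
    [0.056,-0.076,-0.01],
    [0.084,-0.114,-0.015],
    [0.112,-0.152,-0.02],
    [0.14,-0.19,-0.025]
  ],
  "rot": [
    [0,0,0.14],
    [0,0,0.28],
    [0,0,0.42],
    [0,0,0.56],
    [0,0,0.7]
  ],
  "claw": [1,1,1,1,1]
}}

```text
time: 0.6
tcp_pos: [308.7, 317.0, 207.9]
orientation: [[-0.952, -0.305, -0.0], [-0.305, 0.952, -0.0], [0.0, -0.0, -1.0]]
contact_force: [0.2, 0.8, 0.2]
finger_gap: 85.2
grasp_force: 0.0
```

Request:
{"op": "move_arm", "data": {
  "delta_pos": [
    [0.028,-0.038,-0.01],
    [0.056,-0.076,-0.02],
    [0.084,-0.114,-0.03],
    [0.112,-0.152,-0.04],
    [0.14,-0.19,-0.05]
  ],
  "rot": [
    [0,0,0.12],
    [0,0,0.24],
    [0,0,0.36],
    [0,0,0.36],
    [0,0,0.36]
  ],
  "claw": [1,1,1,1,1]
}}

```text
time: 1.1
tcp_pos: [447.6, 128.5, 158.2]
orientation: [[-0.787, -0.618, 0.0], [-0.618, 0.787, 0.0], [-0.0, 0.0, -1.0]]
contact_force: [1.1, 0.9, 0.6]
finger_gap: 85.6
grasp_force: 0.0
```

Request:
{"op": "move_arm", "data": {
  "delta_pos": [
    [0.028,-0.038,0],
    [0.056,-0.076,0],
    [0.078,-0.115,0],
    [0.078,-0.115,0],
    [0.078,-0.115,0]
  ],
  "rot": [
    [0,0,0],
    [0,0,0],
    [0,0,0],
    [0,0,0],
    [0,0,0]
  ],
  "claw": [1,1,1,1,1]
}}

```text
time: 1.6
tcp_pos: [524.8, 14.4, 158.1]
orientation: [[-0.788, -0.615, -0.001], [-0.615, 0.788, 0.0], [0.001, 0.001, -1.0]]
contact_force: [-1.2, 0.9, -0.3]
finger_gap: 85.3
grasp_force: 0.0
```

```bash
python3 - <<'E'
from h import *
c=camera('wrist'); save(c,'w1.png'); P=cloud(c)
print(ray(c,[280,210]))
m=region(c,(470,-50),(590,60),(P[...,2]>25)&(P[...,2]<40)); print('off',rect(edge(c,big(m),32)),np.nanmedian(P[m],axis=0))
E
```

```text
(array([472.43585343, -26.89276196, 300.5449849 ]), array([[ 0.20471056,  0.1530206 , -0.96682721]]))
off [536.7  -1.   65.3  35.9  40.7] [535.27598111  -2.14663765  31.66932602]
```

View pics/w1.png

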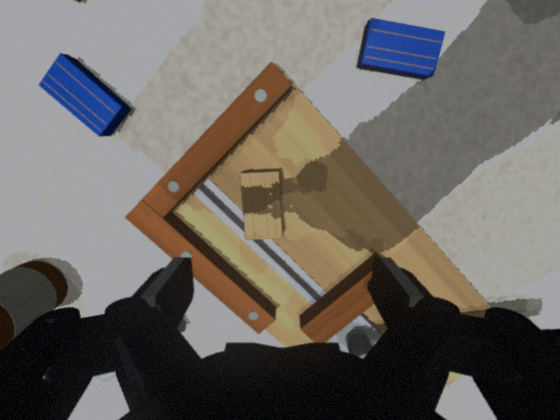

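The wrist view shows the pine offcut at (262,203) in the bed and the blue look-alikes outside at (85,95) and (402,48). I go down on the pine one.

Request:
{"op": "move_arm", "data": {
  "delta_pos": [
    [0.011,-0.0155,-0.03],
    [0.011,-0.0155,-0.07],
    [0.011,-0.0155,-0.11],
    [0.011,-0.0155,-0.135],
    [0.011,-0.0155,-0.147]
  ],
  "rot": [
    [0,0,0.05],
    [0,0,0.05],
    [0,0,0.05],
    [0,0,0.05],
    [0,0,0.05]
  ],
  "claw": [1,1,1,1,1]
}}

```text
time: 2.15
tcp_pos: [533.6, 1.3, 9.6]
orientation: [[-0.754, -0.657, -0.004], [-0.657, 0.754, 0.001], [0.002, 0.003, -1.0]]
contact_force: [0.1, 0.5, -0.1]
finger_gap: 84.9
grasp_force: 0.0
```

Request:
{"op": "move_arm", "data": {
  "delta_pos": [
    [0,0,0],
    [0,0,0],
    [0,0,0],
    [0,0,0],
    [0,0,0]
  ],
  "rot": [
    [0,0,0],
    [0,0,0],
    [0,0,0],
    [0,0,0],
    [0,0,0]
  ],
  "claw": [0,0,0,0,0]
}}

```text
time: 2.65
tcp_pos: [537.2, -0.3, 13.4]
orientation: [[-0.755, -0.656, 0.003], [-0.656, 0.755, -0.0], [-0.002, -0.002, -1.0]]
contact_force: [0.7, 0.4, 7.1]
finger_gap: 35.1
grasp_force: 60.5
```

Request:
{"op": "move_arm", "data": {
  "delta_pos": [
    [0,0,0.03],
    [0,0,0.065],
    [0,0.01,0.1],
    [-0.004,0.05,0.108],
    [-0.01,0.098,0.108]
  ],
  "rot": [
    [0,0,0],
    [0,0,0],
    [0,0,0],
    [0,0,0],
    [0,0,-0.1]
  ],
  "claw": [0,0,0,0,0]
}}

```text
time: 3.15
tcp_pos: [528.3, 97.8, 122.9]
orientation: [[-0.819, -0.574, 0.006], [-0.574, 0.819, 0.0], [-0.005, -0.003, -1.0]]
contact_force: [1.4, 0.8, -1.0]
finger_gap: 34.6
grasp_force: 59.9
```

Request:
{"op": "move_arm", "data": {
  "delta_pos": [
    [-0.006,0.046,0],
    [-0.012,0.092,0],
    [-0.018,0.138,0],
    [-0.024,0.184,0],
    [-0.03,0.23,0]
  ],
  "rot": [
    [0,0,-0.12],
    [0,0,-0.24],
    [0,0,-0.36],
    [0,0,-0.48],
    [0,0,-0.56]
  ],
  "claw": [0,0,0,0,0]
}}

```text
time: 3.65
tcp_pos: [495.8, 329.8, 120.9]
orientation: [[-0.999, -0.05, 0.002], [-0.05, 0.999, 0.001], [-0.002, 0.001, -1.0]]
contact_force: [1.3, 0.3, 0.4]
finger_gap: 34.4
grasp_force: 59.8
```

Request:
{"op": "move_arm", "data": {
  "delta_pos": [
    [-0.008,0.046,0],
    [-0.014,0.092,0],
    [-0.017,0.111,0],
    [-0.017,0.111,0],
    [-0.017,0.111,0]
  ],
  "rot": [
    [0,0,0],
    [0,0,0],
    [0,0,0],
    [0,0,0],
    [0,0,0]
  ],
  "claw": [0,0,0,0,0]
}}

```text
time: 4.15
tcp_pos: [478.9, 438.8, 120.2]
orientation: [[-0.998, -0.056, 0.001], [-0.056, 0.998, -0.0], [-0.001, -0.0, -1.0]]
contact_force: [-0.3, -0.6, -0.3]
finger_gap: 34.9
grasp_force: 59.9
```

Request:
{"op": "move_arm", "data": {
  "delta_pos": [
    [0,0,-0.04],
    [0,0,-0.08],
    [0,0,-0.105],
    [0,0,-0.105],
    [0,0,-0.105]
  ],
  "rot": [
    [0,0,0],
    [0,0,0],
    [0,0,0],
    [0,0,0],
    [0,0,0]
  ],
  "claw": [0,0,0,0,0.6]
}}

```text
time: 4.65
tcp_pos: [479.6, 438.0, 15.7]
orientation: [[-0.999, -0.054, 0.0], [-0.054, 0.999, 0.0], [-0.0, -0.0, -1.0]]
contact_force: [0.6, -0.2, 0.8]
finger_gap: 48.1
grasp_force: 0.0
```

Request:
{"op": "move_arm", "data": {
  "delta_pos": [
    [0,0,0],
    [0,0,0],
    [0,0,0.03],
    [0,0,0.07],
    [0,0,0.11]
  ],
  "rot": [
    [0,0,0],
    [0,0,0],
    [0,0,0],
    [0,0,0],
    [0,0,0]
  ],
  "claw": [0.6,0.6,0.6,0.6,0.6]
}}

```text
time: 5.15
tcp_pos: [479.0, 438.8, 127.0]
orientation: [[-0.998, -0.055, 0.001], [-0.055, 0.998, 0.0], [-0.001, 0.0, -1.0]]
contact_force: [1.4, 1.4, 0.3]
finger_gap: 51.4
grasp_force: 0.0
```

Request:
{"op": "move_arm", "data": {
  "delta_pos": [
    [0,-0.048,0.01],
    [0,-0.096,0.02],
    [0,-0.144,0.02],
    [0,-0.192,0.02],
    [0,-0.24,0.02]
  ],
  "rot": [
    [0,0,0],
    [0,0,0],
    [0,0,0],
    [0,0,0],
    [0,0,0]
  ],
  "claw": [0.8,1,1,1,1]
}}

```text
time: 5.65
tcp_pos: [479.2, 197.2, 146.1]
orientation: [[-0.998, -0.055, 0.003], [-0.055, 0.998, 0.001], [-0.003, 0.0, -1.0]]
contact_force: [0.7, -0.5, 0.6]
finger_gap: 85.4
grasp_force: 0.0
```

Request:
{"op": "move_arm", "data": {
  "delta_pos": [
    [-0.008,-0.048,0],
    [-0.016,-0.096,0],
    [-0.024,-0.144,0],
    [-0.034,-0.192,0],
    [-0.044,-0.24,0]
  ],
  "rot": [
    [0,0,0],
    [0,0,0],
    [0,0,0],
    [0,0,0.02],
    [0,0,0.02]
  ],
  "claw": [1,1,1,1,1]
}}

```text
time: 6.15
tcp_pos: [435.0, -43.2, 146.0]
orientation: [[-0.997, -0.076, 0.003], [-0.076, 0.997, -0.001], [-0.003, -0.001, -1.0]]
contact_force: [0.7, 0.1, 0.1]
finger_gap: 85.2
grasp_force: 0.0
```

Request:
{"op": "move_arm", "data": {
  "delta_pos": [
    [0,-0.048,0],
    [0,-0.096,0],
    [0,-0.144,0],
    [0,-0.192,0],
    [0,-0.192,0]
  ],
  "rot": [
    [0,0,0],
    [0,0,0],
    [0,0,0],
    [0,0,0],
    [0,0,0]
  ],
  "claw": [1,1,1,1,1]
}}

```text
time: 6.65
tcp_pos: [435.8, -239.3, 146.1]
orientation: [[-0.998, -0.07, 0.003], [-0.07, 0.998, -0.004], [-0.003, -0.004, -1.0]]
contact_force: [0.6, 0.6, 0.4]
finger_gap: 85.5
grasp_force: 0.0
```

```bash
python3 - <<'E'
from h import *
t=camera('top'); P=cloud(t)
m=region(t,(415,390),(545,485),(P[...,2]>10)&(P[...,2]<36)); print('off',P[m].mean(0),m.sum())
c=camera('wrist'); P=cloud(c)
hsv=cv2.cvtColor(c['frame'],cv2.COLOR_RGB2HSV).astype(int)
m=region(c,(340,-340),(530,-180),(P[...,2]>13)&(P[...,2]<28)); print('barA',rect(edge(c,big(m),20)),np.nanmedian(P[m],axis=0)); print(env.observe()['tcp_pos'],np.degrees(np.arctan2(*env.observe()['orientation'][:2,1][::-1])))
E
```

```text
off [476.66339972 434.21958432  21.54350701] 369
barA [ 436.1 -255.9  118.    36.     4.1] [ 431.31226277 -256.34502499   19.64849626]
[ 434.94862562 -234.36372728  145.44419993] 94.15714398395653
```

Request:
{"op": "move_arm", "data": {
  "delta_pos": [
    [0.001,-0.0215,-0.03],
    [0.001,-0.0215,-0.075],
    [0.001,-0.0215,-0.12],
    [0.001,-0.0215,-0.141],
    [0.001,-0.0215,-0.141]
  ],
  "rot": [
    [0,0,0],
    [0,0,0],
    [0,0,0],
    [0,0,0],
    [0,0,0]
  ],
  "claw": [1,1,1,1,1]
}}

```text
time: 7.25
tcp_pos: [434.2, -251.9, 1.7]
orientation: [[-0.997, -0.076, -0.004], [-0.077, 0.997, 0.003], [0.004, 0.004, -1.0]]
contact_force: [-0.5, 0.9, 0.6]
finger_gap: 85.2
grasp_force: 0.0
```

Request:
{"op": "move_arm", "data": {
  "delta_pos": [
    [0,0,0],
    [0,0,0],
    [0,0,0],
    [0,0,0],
    [0,0,0]
  ],
  "rot": [
    [0,0,0],
    [0,0,0],
    [0,0,0],
    [0,0,0],
    [0,0,0]
  ],
  "claw": [0,0,0,0,0]
}}

```text
time: 7.75
tcp_pos: [436.9, -255.3, 5.3]
orientation: [[-0.997, -0.075, 0.002], [-0.075, 0.997, -0.001], [-0.002, -0.001, -1.0]]
contact_force: [-0.8, 1.4, 12.0]
finger_gap: 34.5
grasp_force: 60.0
```

Request:
{"op": "move_arm", "data": {
  "delta_pos": [
    [0,0,0.03],
    [0,0,0.065],
    [0,0,0.1],
    [0,0,0.11],
    [0,0,0.11]
  ],
  "rot": [
    [0,0,0],
    [0,0,0],
    [0,0,0],
    [0,0,0],
    [0,0,0]
  ],
  "claw": [0,0,0,0,0]
}}

```text
time: 8.25
tcp_pos: [437.1, -255.6, 115.6]
orientation: [[-0.997, -0.075, 0.003], [-0.075, 0.997, -0.003], [-0.003, -0.003, -1.0]]
contact_force: [0.5, 0.2, -0.6]
finger_gap: 34.6
grasp_force: 60.8
```

Request:
{"op": "move_arm", "data": {
  "delta_pos": [
    [0.019,0.043,0],
    [0.038,0.086,0],
    [0.057,0.129,0],
    [0.076,0.172,0],
    [0.095,0.215,0]
  ],
  "rot": [
    [0,0,-0.05],
    [0,0,-0.1],
    [0,0,-0.15],
    [0,0,-0.2],
    [0,0,-0.218]
  ],
  "claw": [0,0,0,0,0]
}}

```text
time: 8.75
tcp_pos: [530.5, -37.8, 112.2]
orientation: [[-0.989, 0.145, -0.002], [0.145, 0.989, 0.0], [0.002, 0.0, -1.0]]
contact_force: [0.8, -0.2, -1.0]
finger_gap: 34.1
grasp_force: 60.7
```

Request:
{"op": "move_arm", "data": {
  "delta_pos": [
    [0.012,0.027,0],
    [0.012,0.027,0],
    [0.012,0.027,-0.03],
    [0.012,0.027,-0.06],
    [0.012,0.027,-0.06]
  ],
  "rot": [
    [0,0,0],
    [0,0,0],
    [0,0,0],
    [0,0,0],
    [0,0,0]
  ],
  "claw": [0,0,0,0,0]
}}

```text
time: 9.25
tcp_pos: [538.9, -12.6, 49.4]
orientation: [[-0.99, 0.143, -0.008], [0.143, 0.99, 0.001], [0.008, -0.0, -1.0]]
contact_force: [0.1, 0.6, -1.7]
finger_gap: 34.1
grasp_force: 60.7
```

```bash
python3 - <<'E'
from h import *
c=camera('wrist'); save(c,'w2.png'); s=env.observe(); print(s['tcp_pos'],np.degrees(np.arctan2(*s['orientation'][:2,1][::-1])))
c=camera('top'); save(c,'t2.png'); 
E
```

```text
[540.38604128 -12.8412152   51.54474451] 81.77264713007825
```

View pics/w2.png

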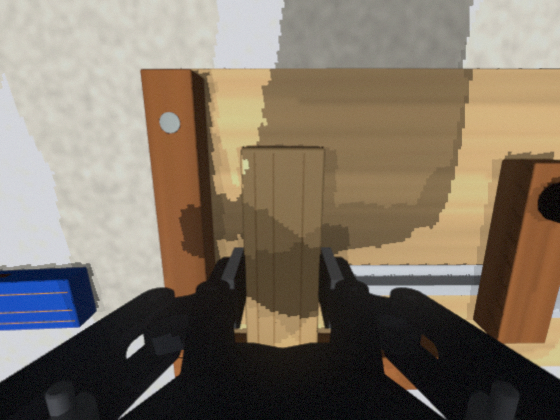

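The wrist view shows the bar (240-325, 150-340) held parallel to the side fence (150-215) and clear of it.

Request:
{"op": "move_arm", "data": {
  "delta_pos": [
    [0,0,0],
    [0,0,-0.02],
    [0,0,-0.034],
    [0,0,-0.034],
    [0,0,-0.034]
  ],
  "rot": [
    [0,0,0],
    [0,0,0],
    [0,0,0],
    [0,0,0],
    [0,0,0]
  ],
  "claw": [0,0,0,0,0]
}}

```text
time: 9.85
tcp_pos: [543.6, -13.0, 20.8]
orientation: [[-0.99, 0.143, 0.001], [0.143, 0.99, -0.0], [-0.001, -0.0, -1.0]]
contact_force: [-0.1, -0.0, -0.1]
finger_gap: 34.6
grasp_force: 60.8
```

Request:
{"op": "move_arm", "data": {
  "delta_pos": [
    [0,0,-0.002],
    [0,0,-0.0025],
    [0.001,0,-0.0025],
    [0.002,0,-0.0025],
    [0.003,-0.0005,-0.0025]
  ],
  "rot": [
    [0,0,0],
    [0,0,0],
    [0,0,0],
    [0,0,0],
    [0,0,0]
  ],
  "claw": [0,0,0,0,0]
}}

```text
time: 10.35
tcp_pos: [545.9, -13.1, 17.4]
orientation: [[-0.99, 0.142, -0.0], [0.142, 0.99, 0.0], [0.0, 0.0, -1.0]]
contact_force: [-3.7, 1.3, 5.2]
finger_gap: 34.5
grasp_force: 61.5
```

Request:
{"op": "move_arm", "data": {
  "delta_pos": [
    [0.001,0,0.0005],
    [0.002,0,0.0005],
    [0.003,-0.0005,0.0005],
    [0.003,-0.0005,0.0005],
    [0.003,-0.0005,0.0005]
  ],
  "rot": [
    [0,0,0],
    [0,0,0],
    [0,0,0],
    [0,0,0],
    [0,0,0]
  ],
  "claw": [0,0,0,0,0]
}}

```text
time: 10.85
tcp_pos: [547.8, -13.4, 17.4]
orientation: [[-0.99, 0.142, -0.002], [0.142, 0.99, 0.001], [0.002, 0.0, -1.0]]
contact_force: [-4.8, 1.2, 2.5]
finger_gap: 34.5
grasp_force: 61.2
```

Request:
{"op": "move_arm", "data": {
  "delta_pos": [
    [0,0,0],
    [0,0,0],
    [0,0,0.01],
    [0,0,0.05],
    [0,-0.005,0.095]
  ],
  "rot": [
    [0,0,0],
    [0,0,0],
    [0,0,0],
    [0,0,0],
    [0,0,0]
  ],
  "claw": [0.52,0.52,0.52,0.52,0.6]
}}

```text
time: 11.35
tcp_pos: [548.0, -18.3, 113.5]
orientation: [[-0.99, 0.142, -0.002], [0.142, 0.99, 0.0], [0.002, 0.0, -1.0]]
contact_force: [1.6, -0.6, -0.0]
finger_gap: 51.1
grasp_force: 0.0
```

Request:
{"op": "move_arm", "data": {
  "delta_pos": [
    [-0.012,-0.047,0.01],
    [-0.024,-0.094,0.02],
    [-0.036,-0.141,0.03],
    [-0.048,-0.188,0.03],
    [-0.06,-0.235,0.03]
  ],
  "rot": [
    [0,0,0.05],
    [0,0,0.1],
    [0,0,0.15],
    [0,0,0.2],
    [0,0,0.2]
  ],
  "claw": [1,1,1,1,1]
}}

```text
time: 11.85
tcp_pos: [488.8, -256.0, 144.2]
orientation: [[-0.998, -0.059, 0.002], [-0.059, 0.998, -0.001], [-0.002, -0.002, -1.0]]
contact_force: [0.5, -0.7, -0.1]
finger_gap: 85.1
grasp_force: 0.0
```

Request:
{"op": "move_arm", "data": {
  "delta_pos": [
    [-0.012,-0.047,0],
    [-0.024,-0.094,0],
    [-0.035,-0.14,0],
    [-0.035,-0.148,0],
    [-0.035,-0.148,0]
  ],
  "rot": [
    [0,0,0],
    [0,0,0],
    [0,0,0],
    [0,0,0],
    [0,0,0]
  ],
  "claw": [1,1,1,1,1]
}}

```text
time: 12.35
tcp_pos: [453.6, -403.3, 143.1]
orientation: [[-0.999, -0.054, 0.001], [-0.054, 0.999, -0.001], [-0.001, -0.001, -1.0]]
contact_force: [-0.0, 0.6, 0.2]
finger_gap: 85.3
grasp_force: 0.0
```

```bash
cat > jig.py <<'E'
from h import *
C=np.array([599.6,-64.8]); a=np.radians(-8.2); X=np.array([np.cos(a),np.sin(a)]); Y=np.array([-X[1],X[0]])
def loc(p): p=np.asarray(p)[...,:2]-C; return np.stack([p@X,p@Y],-1)
def wor(x,y): return C+x*X+y*Y
def barsinjig(c):
    P=cloud(c); L=loc(P); hsv=cv2.cvtColor(c['frame'],cv2.COLOR_RGB2HSV).astype(int)
    m=(L[...,0]>-150)&(L[...,0]<8)&(L[...,1]>3)&(L[...,1]<160)&(P[...,2]>26)&(P[...,2]<45)&((hsv[...,1]<105)|(hsv[...,0]>18))
    n,l,s,_=cv2.connectedComponentsWithStats(m.astype(np.uint8))
    for i in range(1,n):
        if s[i,4]>100: r=rect(edge(c,l==i,32)); print('bed',r,'corner',loc(r[:2]).round(1),'ang',r[4]+8.2,s[i,4])
E
python3 - <<'E'
from jig import *
barsinjig(camera('top'))
c=camera('wrist'); P=cloud(c)
m=region(c,(360,-480),(540,-330),(P[...,2]>13)&(P[...,2]<28)); print('barB',rect(edge(c,big(m),20)),np.nanmedian(P[m],axis=0)); s=env.observe(); print(s['tcp_pos'],np.degrees(np.arctan2(*s['orientation'][:2,1][::-1])))
E
```

```text
bed [546.7 -15.5 120.3  35.9  -8.5] corner [-59.4  41.3] ang -0.3000000000000007 562
barB [ 450.1 -407.7  117.9   35.8    3.2] [ 445.27684493 -407.8510446    19.68738344]
[ 454.13476698 -400.73433953  142.93114009] 93.28143036188814
```

Request:
{"op": "move_arm", "data": {
  "delta_pos": [
    [-0.004,-0.007,-0.03],
    [-0.004,-0.007,-0.075],
    [-0.004,-0.007,-0.12],
    [-0.004,-0.007,-0.138],
    [-0.004,-0.007,-0.138]
  ],
  "rot": [
    [0,0,0],
    [0,0,0],
    [0,0,0],
    [0,0,0],
    [0,0,0]
  ],
  "claw": [1,1,1,1,1]
}}

```text
time: 12.95
tcp_pos: [449.0, -405.0, 2.2]
orientation: [[-0.998, -0.059, -0.004], [-0.059, 0.998, 0.004], [0.003, 0.005, -1.0]]
contact_force: [0.3, 0.1, 0.1]
finger_gap: 85.8
grasp_force: 0.0
```

Request:
{"op": "move_arm", "data": {
  "delta_pos": [
    [0,0,0],
    [0,0,0],
    [0,0,0],
    [0,0,0],
    [0,0,0]
  ],
  "rot": [
    [0,0,0],
    [0,0,0],
    [0,0,0],
    [0,0,0],
    [0,0,0]
  ],
  "claw": [0,0,0,0,0]
}}

```text
time: 13.45
tcp_pos: [450.8, -409.5, 6.5]
orientation: [[-0.998, -0.057, 0.002], [-0.057, 0.998, -0.002], [-0.002, -0.002, -1.0]]
contact_force: [-0.9, 2.4, 8.9]
finger_gap: 34.1
grasp_force: 60.5
```

Request:
{"op": "move_arm", "data": {
  "delta_pos": [
    [0,0,0.03],
    [0,0,0.065],
    [0,0,0.1],
    [0,0,0.11],
    [0,0,0.11]
  ],
  "rot": [
    [0,0,0],
    [0,0,0],
    [0,0,0],
    [0,0,0],
    [0,0,0]
  ],
  "claw": [0,0,0,0,0]
}}

```text
time: 13.95
tcp_pos: [450.8, -409.8, 116.8]
orientation: [[-0.998, -0.057, 0.003], [-0.057, 0.998, -0.003], [-0.002, -0.003, -1.0]]
contact_force: [0.1, -0.3, -1.1]
finger_gap: 34.4
grasp_force: 60.2
```

Request:
{"op": "move_arm", "data": {
  "delta_pos": [
    [0.01,0.046,0],
    [0.02,0.092,0],
    [0.03,0.138,0],
    [0.04,0.184,0],
    [0.05,0.23,0]
  ],
  "rot": [
    [0,0,-0.04],
    [0,0,-0.08],
    [0,0,-0.12],
    [0,0,-0.16],
    [0,0,-0.2]
  ],
  "claw": [0,0,0,0,0]
}}

```text
time: 14.45
tcp_pos: [499.1, -176.5, 113.2]
orientation: [[-0.989, 0.145, -0.002], [0.145, 0.989, 0.001], [0.002, 0.001, -1.0]]
contact_force: [-0.1, -1.0, 0.1]
finger_gap: 34.6
grasp_force: 60.2
```

Request:
{"op": "move_arm", "data": {
  "delta_pos": [
    [0.01,0.045,0],
    [0.02,0.09,0],
    [0.03,0.135,0],
    [0.04,0.18,0],
    [0.05,0.225,0]
  ],
  "rot": [
    [0,0,0],
    [0,0,0],
    [0,0,0],
    [0,0,0],
    [0,0,0]
  ],
  "claw": [0,0,0,0,0]
}}

```text
time: 14.95
tcp_pos: [549.1, 48.2, 113.2]
orientation: [[-0.99, 0.143, -0.002], [0.143, 0.99, 0.0], [0.002, -0.0, -1.0]]
contact_force: [1.9, -0.3, -1.1]
finger_gap: 34.3
grasp_force: 60.2
```

Request:
{"op": "move_arm", "data": {
  "delta_pos": [
    [0,0,0],
    [0,0,0],
    [0,0,-0.03],
    [0,0,-0.06],
    [0,0,-0.06]
  ],
  "rot": [
    [0,0,0],
    [0,0,0],
    [0,0,0],
    [0,0,0],
    [0,0,0]
  ],
  "claw": [0,0,0,0,0]
}}

```text
time: 15.45
tcp_pos: [546.3, 45.1, 50.9]
orientation: [[-0.989, 0.144, -0.007], [0.144, 0.99, 0.0], [0.007, -0.001, -1.0]]
contact_force: [-0.5, 0.0, 0.4]
finger_gap: 34.1
grasp_force: 60.3
```

Request:
{"op": "move_arm", "data": {
  "delta_pos": [
    [0,0,0],
    [0,0,-0.02],
    [0,0,-0.033],
    [0,0,-0.035],
    [0,0,-0.035]
  ],
  "rot": [
    [0,0,0],
    [0,0,0],
    [0,0,0],
    [0,0,0],
    [0,0,0]
  ],
  "claw": [0,0,0,0,0]
}}

```text
time: 15.95
tcp_pos: [549.9, 46.1, 20.0]
orientation: [[-0.99, 0.143, -0.0], [0.143, 0.99, -0.0], [0.0, -0.0, -1.0]]
contact_force: [-0.2, -0.5, -1.1]
finger_gap: 34.7
grasp_force: 60.3
```

```bash
python3 - <<'E'
from jig import *
s=env.observe(); print(s['tcp_pos'],loc(s['tcp_pos'][:2]),s['contact_force'])
barsinjig(camera('top'))
E
```

```text
[549.9263844   46.05446961  20.00919729] [-64.97681882 102.63622428] [-0.1630512  -0.5027457  -1.11384051]
bed [546.3 -22.2 119.   22.6  -8.2] corner [-58.8  34.6] ang 0.0 260
```

Request:
{"op": "move_arm", "data": {
  "delta_pos": [
    [0.001,0,-0.0015],
    [0.0025,0,-0.0015],
    [0.004,-0.0005,-0.0015],
    [0.0055,-0.0005,-0.0015],
    [0.007,-0.001,-0.0015]
  ],
  "rot": [
    [0,0,0],
    [0,0,0],
    [0,0,0],
    [0,0,0],
    [0,0,0]
  ],
  "claw": [0,0,0,0,0]
}}

```text
time: 16.5
tcp_pos: [556.2, 45.5, 18.5]
orientation: [[-0.99, 0.142, -0.001], [0.142, 0.99, 0.0], [0.001, 0.0, -1.0]]
contact_force: [-4.9, 0.3, 7.8]
finger_gap: 34.6
grasp_force: 61.3
```

Request:
{"op": "move_arm", "data": {
  "delta_pos": [
    [0.001,0,0],
    [0.0015,0,0],
    [0.0015,0,0],
    [0.0015,0,0],
    [0.0015,0,0]
  ],
  "rot": [
    [0,0,0],
    [0,0,0],
    [0,0,0],
    [0,0,0],
    [0,0,0]
  ],
  "claw": [0,0,0,0,0]
}}

```text
time: 17.0
tcp_pos: [556.2, 45.5, 18.4]
orientation: [[-0.99, 0.142, -0.004], [0.142, 0.99, 0.0], [0.004, -0.0, -1.0]]
contact_force: [-10.7, 0.2, 12.6]
finger_gap: 34.5
grasp_force: 61.8
```

Request:
{"op": "move_arm", "data": {
  "delta_pos": [
    [0,0,0],
    [0,0,0],
    [0,0,0.01],
    [0,0,0.05],
    [0,0,0.09]
  ],
  "rot": [
    [0,0,0],
    [0,0,0],
    [0,0,0],
    [0,0,0],
    [0,0,0]
  ],
  "claw": [0.52,0.52,0.52,0.52,0.6]
}}

```text
time: 17.5
tcp_pos: [557.9, 45.3, 109.3]
orientation: [[-0.99, 0.143, -0.001], [0.143, 0.99, 0.0], [0.001, -0.0, -1.0]]
contact_force: [1.3, 0.3, 0.1]
finger_gap: 51.3
grasp_force: 0.0
```

Request:
{"op": "move_arm", "data": {
  "delta_pos": [
    [-0.015,0.045,0],
    [-0.03,0.089,0],
    [-0.03,0.089,0],
    [-0.03,0.089,0],
    [-0.03,0.089,0]
  ],
  "rot": [
    [0,0,0],
    [0,0,0],
    [0,0,0],
    [0,0,0],
    [0,0,0]
  ],
  "claw": [0.6,0.6,0.6,0.6,0.6]
}}

```text
time: 18.0
tcp_pos: [529.0, 133.8, 108.6]
orientation: [[-0.99, 0.143, 0.001], [0.143, 0.99, -0.0], [-0.001, -0.0, -1.0]]
contact_force: [0.9, 0.1, 0.2]
finger_gap: 51.3
grasp_force: 0.0
```

```bash
python3 - <<'E'
from jig import *
s=env.observe(); print(s['tcp_pos'])
c=camera('wrist'); save(c,'w3.png'); P=cloud(c); L=loc(P)
m=(L[...,0]<-75)&(L[...,0]>-125)&(L[...,1]>165)&(L[...,1]<210)&(P[...,2]>56)&(P[...,2]<75)&(c['frame'].max(2)<70); print(P[m].mean(0),m.sum())
barsinjig(camera('top'))
E
```

```text
[529.02362505 133.78984353 108.59103351]
[527.1843328  136.12288682  63.95102115] 812
bed [555.   43.3 120.4  36.   -8.2] corner [-59.6 100.6] ang 0.0 570
bed [546.7 -15.6 120.3  35.9  -8.5] corner [-59.4  41.2] ang -0.3000000000000007 578
```

View pics/w3.png

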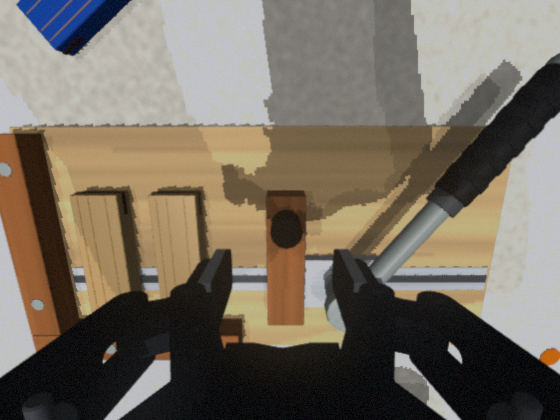

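The wrist view shows both bars lying parallel at (105,260) and (180,255), the knob at (287,228) between the fingers, and the wrench shank clear at (400,240).

Request:
{"op": "move_arm", "data": {
  "delta_pos": [
    [-0.002,0.001,-0.03],
    [-0.002,0.001,-0.06],
    [-0.002,0.001,-0.066],
    [-0.002,0.001,-0.066],
    [-0.002,0.001,-0.066]
  ],
  "rot": [
    [0,0,0],
    [0,0,0],
    [0,0,0],
    [0,0,0],
    [0,0,0]
  ],
  "claw": [0.6,0.6,0.6,0.6,0.6]
}}

```text
time: 18.6
tcp_pos: [527.4, 135.0, 43.2]
orientation: [[-0.99, 0.143, 0.001], [0.143, 0.99, 0.0], [-0.001, 0.0, -1.0]]
contact_force: [-0.4, 0.4, -0.1]
finger_gap: 51.2
grasp_force: 0.0
```

Request:
{"op": "move_arm", "data": {
  "delta_pos": [
    [0,0,0],
    [0,0,0],
    [0,0,0],
    [0,0,0],
    [0,0,0]
  ],
  "rot": [
    [0,0,0],
    [0,0,0],
    [0,0,0],
    [0,0,0],
    [0,0,0]
  ],
  "claw": [0,0,0,0,0]
}}

```text
time: 19.1
tcp_pos: [527.4, 135.5, 43.5]
orientation: [[-0.99, 0.142, 0.002], [0.142, 0.99, 0.0], [-0.002, 0.001, -1.0]]
contact_force: [-1.1, 0.4, 7.6]
finger_gap: 20.1
grasp_force: 58.3
```

Request:
{"op": "move_arm", "data": {
  "delta_pos": [
    [-0.0014,-0.01,0.002],
    [-0.0029,-0.02,0.002],
    [-0.0043,-0.03,0.002],
    [-0.0057,-0.04,0.002],
    [-0.0071,-0.0495,0.002]
  ],
  "rot": [
    [0,0,0],
    [0,0,0],
    [0,0,0],
    [0,0,0],
    [0,0,0]
  ],
  "claw": [0,0,0,0,0]
}}

```text
time: 19.6
tcp_pos: [520.3, 86.1, 43.8]
orientation: [[-0.99, 0.142, 0.002], [0.142, 0.99, 0.002], [-0.001, 0.002, -1.0]]
contact_force: [7.7, 4.5, -19.0]
finger_gap: 19.7
grasp_force: 62.0
```

Request:
{"op": "move_arm", "data": {
  "delta_pos": [
    [-0.0007,-0.005,0],
    [-0.0014,-0.01,0],
    [-0.0022,-0.015,0],
    [-0.0029,-0.02,0],
    [-0.0036,-0.025,0]
  ],
  "rot": [
    [0,0,0],
    [0,0,0],
    [0,0,0],
    [0,0,0],
    [0,0,0]
  ],
  "claw": [0,0,0,0,0]
}}

```text
time: 20.1
tcp_pos: [516.7, 61.3, 43.8]
orientation: [[-0.99, 0.142, 0.002], [0.142, 0.99, 0.002], [-0.001, 0.002, -1.0]]
contact_force: [7.8, 3.3, -17.6]
finger_gap: 19.6
grasp_force: 62.1
```

```bash
python3 - <<'E'
from jig import *
s=env.observe(); print(s['tcp_pos'],loc(s['tcp_pos'][:2]))
barsinjig(camera('top'))
E
```

```text
[516.72982637  61.2634473   43.78035743] [-100.00322317  112.95491923]
bed [546.9 -15.9 120.9  41.9  -4.2] corner [-59.1  40.9] ang 3.999999999999999 546
```

Request:
{"op": "move_arm", "data": {
  "delta_pos": [
    [-0.0008,-0.005,-0.001],
    [-0.0015,-0.01,-0.001],
    [-0.0022,-0.015,-0.001],
    [-0.0029,-0.02,-0.001],
    [-0.0032,-0.022,-0.001]
  ],
  "rot": [
    [0,0,0],
    [0,0,0],
    [0,0,0],
    [0,0,0],
    [0,0,0]
  ],
  "claw": [0,0,0,0,0]
}}

```text
time: 20.65
tcp_pos: [513.6, 39.2, 43.7]
orientation: [[-0.99, 0.142, 0.002], [0.142, 0.99, 0.001], [-0.002, 0.002, -1.0]]
contact_force: [2.9, 4.5, -5.9]
finger_gap: 19.4
grasp_force: 63.4
```

Request:
{"op": "move_arm", "data": {
  "delta_pos": [
    [-0.0002,-0.001,0],
    [-0.0003,-0.002,0],
    [-0.0004,-0.003,0],
    [-0.0005,-0.004,0],
    [-0.0005,-0.004,0]
  ],
  "rot": [
    [0,0,0],
    [0,0,0],
    [0,0,0],
    [0,0,0],
    [0,0,0]
  ],
  "claw": [0,0,0,0,0]
}}

```text
time: 21.15
tcp_pos: [513.0, 35.4, 43.7]
orientation: [[-0.99, 0.142, 0.002], [0.142, 0.99, 0.001], [-0.002, 0.002, -1.0]]
contact_force: [2.6, 3.5, -4.9]
finger_gap: 19.7
grasp_force: 63.5
```

Request:
{"op": "move_arm", "data": {
  "delta_pos": [
    [-0.0002,-0.001,0],
    [-0.0003,-0.002,0],
    [-0.0004,-0.003,0],
    [-0.0004,-0.003,0],
    [-0.0004,-0.003,0]
  ],
  "rot": [
    [0,0,0],
    [0,0,0],
    [0,0,0],
    [0,0,0],
    [0,0,0]
  ],
  "claw": [0,0,0,0,0]
}}

```text
time: 21.65
tcp_pos: [513.0, 34.7, 43.7]
orientation: [[-0.99, 0.141, 0.003], [0.141, 0.99, 0.006], [-0.002, 0.006, -1.0]]
contact_force: [4.9, 15.0, -5.1]
finger_gap: 20.0
grasp_force: 63.5
```

Request:
{"op": "move_arm", "data": {
  "delta_pos": [
    [0,0.001,0],
    [0,0.002,0],
    [0,0.002,0],
    [0,0.002,0.04],
    [0,0.002,0.08]
  ],
  "rot": [
    [0,0,0],
    [0,0,0],
    [0,0,0],
    [0,0,0],
    [0,0,0]
  ],
  "claw": [0.45,0.45,0.45,0.45,0.45]
}}

```text
time: 22.15
tcp_pos: [510.4, 33.5, 123.5]
orientation: [[-0.99, 0.143, -0.003], [0.143, 0.99, -0.0], [0.003, -0.001, -1.0]]
contact_force: [1.5, 0.3, 0.5]
finger_gap: 38.5
grasp_force: 0.0
```

Request:
{"op": "move_arm", "data": {
  "delta_pos": [
    [-0.04,0,0.02],
    [-0.085,0,0.04],
    [-0.13,0,0.05],
    [-0.13,0,0.05],
    [-0.13,0,0.05]
  ],
  "rot": [
    [0,0,0],
    [0,0,0],
    [0,0,0],
    [0,0,0],
    [0,0,0]
  ],
  "claw": [0.3,0.1,0,0,0]
}}

```text
time: 22.65
tcp_pos: [381.7, 33.5, 174.0]
orientation: [[-0.99, 0.143, 0.002], [0.143, 0.99, -0.001], [-0.002, -0.0, -1.0]]
contact_force: [1.1, -0.1, 0.1]
finger_gap: -0.0
grasp_force: 0.0
```

```bash
python3 - <<'E'
from jig import *
c=camera('top'); barsinjig(c)
P=cloud(c); L=loc(P); m=(P[...,2]>50)&(P[...,2]<80)&(L[...,1]>60)&(L[...,1]<320)&(L[...,0]>-200)&(L[...,0]<0)
for q in [big(m&(c['frame'].max(2)<70)&(L[...,1]>110))]: print('grip',rect(P[q]),loc(rect(P[q])[:2]),P[q].mean(0))
save(c,'t3.png'); f=cv2.resize(c['frame'][165:270,150:350],None,fx=4,fy=4,interpolation=cv2.INTER_CUBIC); cv2.imwrite('pics/t3c.png',cv2.cvtColor(np.clip(f*1.5,0,255).astype(np.uint8),cv2.COLOR_RGB2BGR)); print(env.observe()['tcp_pos'])
E
```

```text
bed [545.9 -19.9 120.4  68.1  -8.7] corner [-59.6  36.8] ang -0.5 1076
grip [505.6 142.9 194.9  25.4 -46.3] [-122.66299524  192.16940339] [479.15763965 168.86681107  64.93967847]
[382.43109023  33.46717324 173.65519752]
```

View pics/t3c.png

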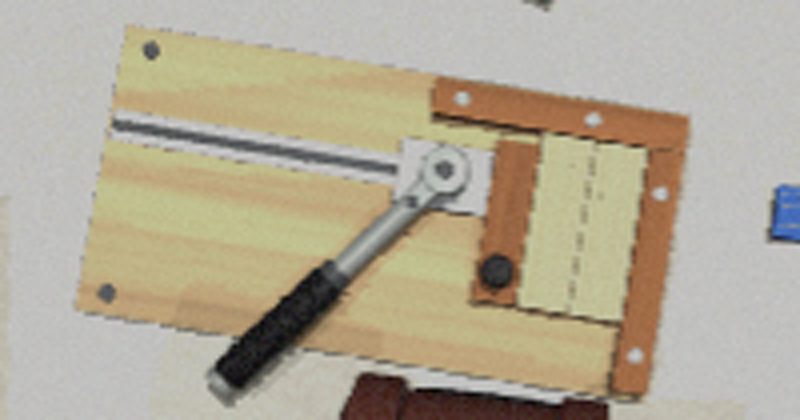

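The enlarged top view shows both bars side by side with no gaps against the side fence (right) and the end fence (top). The jaw is closed on them and the wrench still points down-left. I'll give the bar ends one confirming push.

Request:
{"op": "move_arm", "data": {
  "delta_pos": [
    [0.043,-0.021,0],
    [0.0845,-0.043,-0.01],
    [0.0845,-0.043,-0.05],
    [0.0845,-0.043,-0.1],
    [0.0845,-0.043,-0.145]
  ],
  "rot": [
    [0,0,0],
    [0,0,0],
    [0,0,0],
    [0,0,0],
    [0,0,0]
  ],
  "claw": [0,0,0,0,0]
}}

```text
time: 23.2
tcp_pos: [467.1, -9.7, 25.6]
orientation: [[-0.99, 0.143, 0.0], [0.143, 0.99, -0.0], [-0.0, -0.0, -1.0]]
contact_force: [0.3, 0.7, -0.6]
finger_gap: -0.0
grasp_force: 0.0
```

Request:
{"op": "move_arm", "data": {
  "delta_pos": [
    [0,0,-0.007],
    [0.002,0,-0.007],
    [0.004,-0.0005,-0.007],
    [0.006,-0.001,-0.007],
    [0.008,-0.001,-0.007]
  ],
  "rot": [
    [0,0,0],
    [0,0,0],
    [0,0,0],
    [0,0,0],
    [0,0,0]
  ],
  "claw": [0,0,0,0,0]
}}

```text
time: 23.7
tcp_pos: [475.9, -10.5, 22.8]
orientation: [[-0.99, 0.143, 0.003], [0.143, 0.99, -0.001], [-0.003, -0.0, -1.0]]
contact_force: [0.6, 0.9, -0.3]
finger_gap: -0.1
grasp_force: 0.0
```

Request:
{"op": "move_arm", "data": {
  "delta_pos": [
    [0.001,0,0],
    [0.002,0,0],
    [0.003,-0.0005,0],
    [0.004,-0.0005,0],
    [0.004,-0.0005,0]
  ],
  "rot": [
    [0,0,0],
    [0,0,0],
    [0,0,0],
    [0,0,0],
    [0,0,0]
  ],
  "claw": [0,0,0,0,0]
}}

```text
time: 24.2
tcp_pos: [476.9, -10.6, 21.0]
orientation: [[-0.99, 0.143, -0.002], [0.143, 0.99, 0.0], [0.002, -0.0, -1.0]]
contact_force: [-5.7, 0.0, 3.4]
finger_gap: -0.4
grasp_force: 2.6
```

Request:
{"op": "move_arm", "data": {
  "delta_pos": [
    [0.002,0,0],
    [0.004,-0.0005,0],
    [0.005,-0.0005,0],
    [0.005,-0.0005,0],
    [0.005,-0.0005,0]
  ],
  "rot": [
    [0,0,0],
    [0,0,0],
    [0,0,0],
    [0,0,0],
    [0,0,0]
  ],
  "claw": [0,0,0,0,0]
}}

```text
time: 24.7
tcp_pos: [477.1, -10.4, 20.0]
orientation: [[-0.99, 0.143, -0.01], [0.143, 0.99, 0.001], [0.01, -0.001, -1.0]]
contact_force: [-17.9, 0.6, 12.6]
finger_gap: -0.3
grasp_force: 9.3
```

Request:
{"op": "move_arm", "data": {
  "delta_pos": [
    [-0.015,0,0],
    [-0.02,0,0.02],
    [-0.03,0,0.06],
    [-0.06,0,0.1],
    [-0.1,0,0.13]
  ],
  "rot": [
    [0,0,0],
    [0,0,0],
    [0,0,0],
    [0,0,0],
    [0,0,0]
  ],
  "claw": [0,0,0,0,0]
}}

```text
time: 25.2
tcp_pos: [384.4, -11.7, 153.3]
orientation: [[-0.99, 0.142, 0.004], [0.142, 0.99, -0.001], [-0.004, -0.0, -1.0]]
contact_force: [0.6, -1.0, 0.7]
finger_gap: 0.2
grasp_force: 0.0
```

```bash
cat > wr.py <<'E'
from jig import *
def wrench(c):
    P=cloud(c); L=loc(P); f=c['frame'].max(2)
    base=(P[...,2]>45)&(P[...,2]<85)
    g=np.linalg.norm(P[...,:2]-[575.8,72],axis=-1)
    m=big(base&(f<70)&(g>95)&(g<215)&(P[...,1]>70)); e=edge(c,m,56); r=rect(e); d=r[:2]
    h=base&(g<40)&(P[...,2]>60); hp=np.nanmedian(P[h],axis=0)
    # head circle: contour of grey head in a plane at z=65
    (cx,cy),rad=cv2.minEnclosingCircle(np.ascontiguousarray(P[base&(g<22)&(P[...,2]>61)][:,:2].astype(np.float32)))
    print('grip rect',r,'head med',hp,'circ',cx,cy,rad,'ang',np.degrees(np.arctan2(*(r[:2]-[cx,cy])[::-1])),'dist',np.hypot(*(r[:2]-[cx,cy])))
if __name__=='__main__':
    c=camera('top'); wrench(c); barsinjig(c)
    print(onplane(c,[[261.5,207]],65)); s=env.observe(); print(s['tcp_pos'],np.degrees(np.arctan2(*s['orientation'][:2,1][::-1])))
E
python3 wr.py
```

```text
grip rect [471.4 179.1 109.3  25.7 -45.9] head med [574.04302898  74.00165766  64.70905379] circ 576.0693969726562 72.32337188720703 19.909021377563477 ang 134.42901998779857 dist 149.5223427242805
bed [546.  -19.8 120.3  68.1  -8.5] corner [-59.5  36.9] ang -0.3000000000000007 1075
[[579.11997797  67.81161079  65.        ]]
[378.70326107 -10.85957653 156.12222092] 81.85882108066714
```

```bash
cat > arc.py <<'E'
import numpy as np
N=np.array([577.5,70.])
def tcp(phi,off=23.5,r=155):
    p=np.radians(phi); return N+r*np.array([np.cos(p),np.sin(p)])-off*np.array([np.sin(p),-np.cos(p)])
if __name__=='__main__':
    for phi in list(range(134,74,-5))+[75,73,71,69,67,65]: print(phi,tcp(phi).round(1))
E
python3 arc.py
```

```text
134 [452.9 165.2]
129 [461.7 175.7]
124 [471.3 185.4]
119 [481.8 194.2]
114 [493. 202.]
109 [504.8 208.9]
104 [517.2 214.7]
99 [530.  219.4]
94 [543.2 223. ]
89 [556.7 225.4]
84 [570.3 226.6]
79 [584.  226.6]
75 [594.9 225.8]
73 [600.3 225.1]
71 [605.7 224.2]
69 [611.1 223.1]
67 [616.4 221.9]
65 [621.7 220.4]
```

Request:
{"op": "move_arm", "data": {
  "delta_pos": [
    [0.012,0.034,0],
    [0.025,0.068,0],
    [0.04,0.102,0],
    [0.054,0.136,0],
    [0.068,0.17,0]
  ],
  "rot": [
    [0,0,0.14],
    [0,0,0.28],
    [0,0,0.42],
    [0,0,0.56],
    [0,0,0.7]
  ],
  "claw": [0,0,0,0,0]
}}

```text
time: 25.75
tcp_pos: [452.0, 160.4, 151.3]
orientation: [[-0.846, -0.533, 0.001], [-0.533, 0.846, 0.0], [-0.001, -0.001, -1.0]]
contact_force: [1.1, -0.2, 0.1]
finger_gap: -0.1
grasp_force: 0.0
```

Request:
{"op": "move_arm", "data": {
  "delta_pos": [
    [0,0,0],
    [0,0,0],
    [0,0,-0.03],
    [0,0,-0.03],
    [0,0,-0.03]
  ],
  "rot": [
    [0,0,0.1],
    [0,0,0.21],
    [0,0,0.21],
    [0,0,0.21],
    [0,0,0.21]
  ],
  "claw": [0,0,0,0,0]
}}

```text
time: 26.25
tcp_pos: [450.8, 158.7, 121.2]
orientation: [[-0.72, -0.694, -0.001], [-0.694, 0.72, -0.0], [0.001, 0.001, -1.0]]
contact_force: [0.1, -1.0, 0.5]
finger_gap: 0.1
grasp_force: 0.0
```

Request:
{"op": "move_arm", "data": {
  "delta_pos": [
    [-0.005,-0.004,-0.01],
    [-0.005,-0.004,-0.05],
    [-0.005,-0.004,-0.079],
    [-0.005,-0.004,-0.079],
    [-0.005,-0.004,-0.079]
  ],
  "rot": [
    [0,0,0],
    [0,0,0],
    [0,0,0],
    [0,0,0],
    [0,0,0]
  ],
  "claw": [0,0,0,0,0]
}}

```text
time: 26.75
tcp_pos: [446.7, 154.8, 43.3]
orientation: [[-0.72, -0.694, 0.0], [-0.694, 0.72, 0.0], [-0.0, -0.0, -1.0]]
contact_force: [0.6, -0.0, 0.4]
finger_gap: -0.5
grasp_force: 0.0
```

```bash
python3 - <<'E'
from wr import *
c=camera('side'); save(c,'s4.png'); f=cv2.resize(c['frame'][100:260,180:380],None,fx=3.5,fy=3.5); cv2.imwrite('pics/s4c.png',cv2.cvtColor(f,cv2.COLOR_RGB2BGR))
s=env.observe(); print(s['tcp_pos'],np.degrees(np.arctan2(*s['orientation'][:2,1][::-1])))
E
```

```text
[447.3471437  154.93249499  43.80450099] 133.92801994344575
```

View pics/s4c.png

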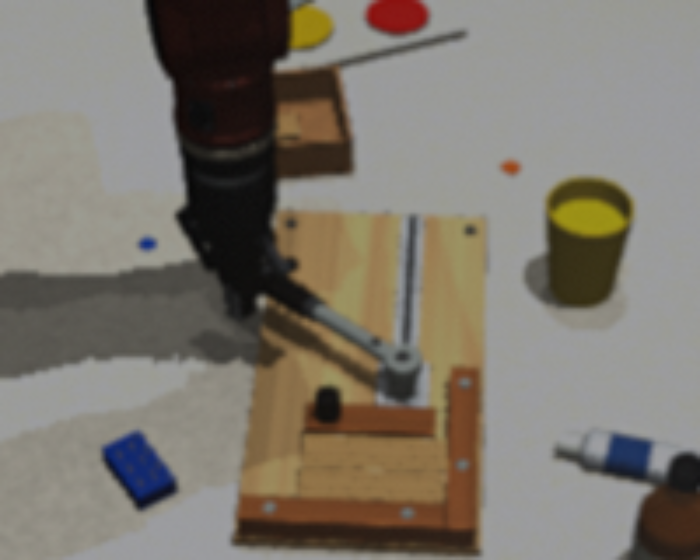

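The side view shows the closed fingers standing just on the robot side of the black grip at (265,290). The bars, jaw and bystanders are undisturbed.

Request:
{"op": "move_arm", "data": {
  "delta_pos": [
    [0.006,0.01,0],
    [0.0145,0.0205,0],
    [0.024,0.0305,0],
    [0.035,0.039,0],
    [0.046,0.047,0]
  ],
  "rot": [
    [0,0,0],
    [0,0,-0.087],
    [0,0,-0.174],
    [0,0,-0.26],
    [0,0,-0.35]
  ],
  "claw": [0,0,0,0,0]
}}

```text
time: 27.3
tcp_pos: [493.2, 203.2, 43.6]
orientation: [[-0.916, -0.402, 0.001], [-0.402, 0.916, 0.001], [-0.001, 0.0, -1.0]]
contact_force: [-1.7, -0.6, 0.5]
finger_gap: 0.1
grasp_force: 0.9
```

Request:
{"op": "move_arm", "data": {
  "delta_pos": [
    [0.012,0.0065,0],
    [0.024,0.0125,0],
    [0.037,0.017,0],
    [0.05,0.0205,0],
    [0.0635,0.023,0]
  ],
  "rot": [
    [0,0,-0.087],
    [0,0,-0.175],
    [0,0,-0.262],
    [0,0,-0.35],
    [0,0,-0.436]
  ],
  "claw": [0,0,0,0,0]
}}

```text
time: 27.8
tcp_pos: [556.7, 226.4, 43.6]
orientation: [[-1.0, 0.022, 0.001], [0.022, 1.0, 0.001], [-0.001, 0.001, -1.0]]
contact_force: [-2.0, 1.7, 0.6]
finger_gap: -0.3
grasp_force: 1.0
```

```bash
python3 - <<'E'
from wr import *
s=env.observe(); print(s['tcp_pos'],np.degrees(np.arctan2(*s['orientation'][:2,1][::-1])),s['contact_force'])
c=camera('top'); wrench(c); barsinjig(c)
E
```

```text
[556.67255872 226.41950284  43.64346581] 88.7451422571789 [-2.02425712  1.67024259  0.60350211]
grip rect [582.  188.1  43.   18.9  82.9] head med [578.49488669  73.95164735  64.22397321] circ 576.7405395507812 73.4183120727539 20.332231521606445 ang 87.3741763971907 dist 114.80222763543901
bed [545.8 -19.8 120.8  68.1  -8.7] corner [-59.7  36.9] ang -0.5 1080
```

Request:
{"op": "move_arm", "data": {
  "delta_pos": [
    [0.0135,0.001,0],
    [0.027,0.001,0],
    [0.03,0.001,0],
    [0.033,0.001,0],
    [0.0355,0.0005,0]
  ],
  "rot": [
    [0,0,-0.08],
    [0,0,-0.16],
    [0,0,-0.18],
    [0,0,-0.2],
    [0,0,-0.22]
  ],
  "claw": [0,0,0,0,0]
}}

```text
time: 28.35
tcp_pos: [590.9, 225.6, 42.6]
orientation: [[-0.972, 0.236, -0.0], [0.236, 0.972, 0.0], [0.0, 0.0, -1.0]]
contact_force: [-2.0, 2.1, 0.5]
finger_gap: 0.0
grasp_force: 0.9
```

Request:
{"op": "move_arm", "data": {
  "delta_pos": [
    [0.002,0,0],
    [0.004,0,0],
    [0.006,-0.0005,0]
  ],
  "rot": [
    [0,0,-0.01],
    [0,0,-0.02],
    [0,0,-0.03]
  ],
  "claw": [0,0,0]
}}

```text
time: 28.65
tcp_pos: [597.1, 224.8, 42.2]
orientation: [[-0.964, 0.266, -0.0], [0.266, 0.964, -0.0], [0.0, -0.0, -1.0]]
contact_force: [-1.4, 0.9, 1.2]
finger_gap: -0.1
grasp_force: 0.9
```

Request:
{"op": "move_arm", "data": {
  "delta_pos": [
    [0.002,-0.0005,0],
    [0.004,-0.001,0]
  ],
  "rot": [
    [0,0,-0.01],
    [0,0,-0.02]
  ],
  "claw": [0,0]
}}

```text
time: 28.85
tcp_pos: [600.0, 224.3, 41.9]
orientation: [[-0.958, 0.285, -0.002], [0.285, 0.958, 0.001], [0.003, 0.0, -1.0]]
contact_force: [-7.8, 5.5, 2.1]
finger_gap: 0.4
grasp_force: 4.2
```

Request:
{"op": "move_arm", "data": {
  "delta_pos": [
    [0.002,-0.0005,0],
    [0.004,-0.001,0],
    [0.006,-0.0015,0]
  ],
  "rot": [
    [0,0,-0.01],
    [0,0,-0.02],
    [0,0,-0.03]
  ],
  "claw": [0,0,0]
}}

```text
time: 29.15
tcp_pos: [605.0, 223.6, 41.6]
orientation: [[-0.95, 0.313, -0.004], [0.313, 0.95, 0.002], [0.005, 0.001, -1.0]]
contact_force: [-8.6, 7.8, 2.7]
finger_gap: 0.0
grasp_force: 5.3
```

Request:
{"op": "move_arm", "data": {
  "delta_pos": [
    [0.003,-0.0005,0],
    [0.005,-0.001,0],
    [0.007,-0.0015,0],
    [0.007,-0.0015,0]
  ],
  "rot": [
    [0,0,-0.01],
    [0,0,-0.02],
    [0,0,-0.03],
    [0,0,-0.03]
  ],
  "claw": [0,0,0,0]
}}

```text
time: 29.55
tcp_pos: [612.0, 222.1, 41.6]
orientation: [[-0.94, 0.341, -0.004], [0.341, 0.94, 0.002], [0.005, 0.001, -1.0]]
contact_force: [-8.9, 8.0, 2.8]
finger_gap: 0.3
grasp_force: 5.6
```

Request:
{"op": "move_arm", "data": {
  "delta_pos": [
    [0.0015,-0.0005,0],
    [0.003,-0.001,0],
    [0.003,-0.001,0],
    [-0.01,0.002,0],
    [-0.035,0.008,0]
  ],
  "rot": [
    [0,0,0],
    [0,0,0],
    [0,0,0],
    [0,0,0],
    [0,0,0]
  ],
  "claw": [0,0,0,0,0]
}}

```text
time: 30.05
tcp_pos: [579.7, 228.7, 41.9]
orientation: [[-0.939, 0.343, 0.001], [0.343, 0.939, 0.0], [-0.001, 0.0, -1.0]]
contact_force: [0.4, 0.6, -0.1]
finger_gap: -0.1
grasp_force: 0.0
```

Request:
{"op": "move_arm", "data": {
  "delta_pos": [
    [-0.02,0,0.02],
    [-0.04,0,0.06],
    [-0.08,0,0.1],
    [-0.12,0,0.14],
    [-0.16,0,0.16]
  ],
  "rot": [
    [0,0,0],
    [0,0,0],
    [0,0,0],
    [0,0,0],
    [0,0,0]
  ],
  "claw": [0,0,0,0,0]
}}

```text
time: 30.55
tcp_pos: [425.8, 228.6, 200.6]
orientation: [[-0.939, 0.343, 0.003], [0.343, 0.939, 0.0], [-0.003, 0.002, -1.0]]
contact_force: [-0.6, -0.5, 0.6]
finger_gap: -0.2
grasp_force: 0.0
```

```bash
python3 - <<'E'
from wr import *
c=camera('top'); wrench(c); barsinjig(c)
P=cloud(c); m=region(c,(415,390),(545,485),(P[...,2]>10)&(P[...,2]<36)); print('off',rect(P[m]))
f=cv2.resize(c['frame'][90:290,90:390],None,fx=2.6,fy=2.6,interpolation=cv2.INTER_CUBIC); cv2.imwrite('pics/t5c.png',cv2.cvtColor(np.clip(f*1.5,0,255).astype(np.uint8),cv2.COLOR_RGB2BGR))
E
```

```text
grip rect [616.5 214.4 104.9  25.   75.7] head med [581.52651877  74.28844683  64.36120492] circ 580.7623291015625 71.97515106201172 19.75629997253418 ang 75.91399397113874 dist 146.8401127630111
bed [546.  -19.7 120.3  68.1  -8.5] corner [-59.5  37. ] ang -0.3000000000000007 1075
off [516.  443.3  77.9  45.4 -82.1]
```

View pics/t5c.png

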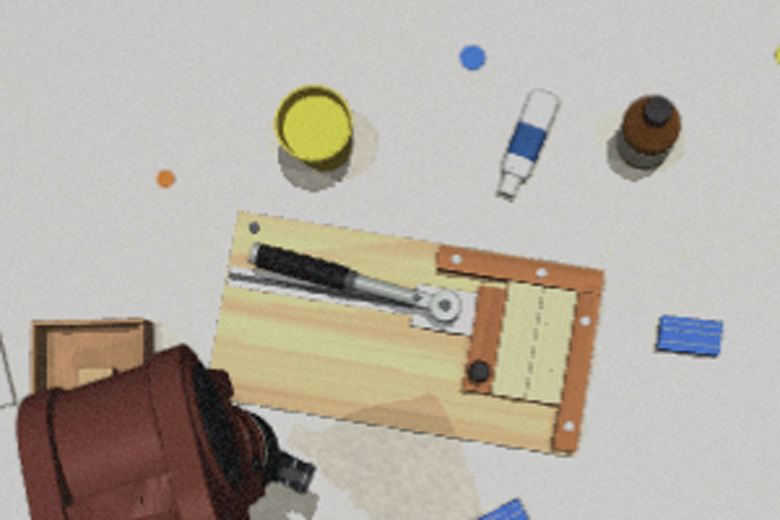

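The enlarged top view shows the row closed, the jaw snug, the handle back straight and pointing along +y, the offcut in the tray and the bystanders unmoved. Handing in.

```bash
python3 -c "
from cell import env
print(env.sign_off())"
```

```text
the job is handed in; nothing more can be done
None
```

I handed the job in: the offcut is in the tray, both bars are clamped snug in the jig, and the lock nut is tightened until the handle gave, with the wrench left in place. The sign-off returned no verdict, so this rests on my own camera and force checks, and I judged the click from the handle's travel (about 0.13 rad).

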